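# Turn round the parts-drying station in a coffee machine workshop

## Task

Turn round the drying station: first flip the dryer's toggle switch off, then, while it is off, put the dry parts from the mat into their bins, metal parts in the blue bin and plastic parts in the yellow one, and hang each aluminium splash guard astride the rail, one flap on either side of the bar. Only when all of that is in place, flip the dryer back on. Leave the bottle, the mug and the meter where they are.

Things in the scene. Friction and masses are not known exactly. Their poses are not given: they have to be found in the camera images.
- toggle (a joint): Snap-action toggle switch of the dryer, angle of its bat in rad: 0 = ON (bat leans 0.45 rad from vertical to the switch box's own +x, the side with the green dot), 0.9 = OFF (leans as far to -x, the side with the red dot). Its over-centre spring pushes it away from the middle (0.45) to the nearer end with about 1.5 N at the tip, so it stays at either end. Starts on.
- toggle_tip (a point): Centre of the 14 mm steel ball at the tip of the toggle bat. The bat is a 10 mm steel rod 55 mm long from its pivot to this point; swings in the switch box's xz plane.
- switch_box: Grey switch box fixed to the bench, 100 (x) x 70 (y) x 40 mm high, origin at the centre of its underside; the bat's pivot lies above the origin, at 36 mm height. Red dot on its top 40 mm to -x (off side), green dot 40 mm to +x (on side). A black cable leaves its -y face to the blue dryer, out of the way.
- blue_bin: Blue open bin for METAL parts, fixed to the bench, 150 x 150 x 60 mm high, walls and floor 3 mm, origin at the centre of its underside. Blue and yellow bin may be in each other's place.
- yellow_bin: Yellow open bin for PLASTIC parts, same size as the blue one, fixed, origin at the centre of its underside.
- rail: Fixed steel hanging rail: a horizontal bar of 12 mm diameter along the rail's own y, its axis 130 mm above the bench; two posts of 16 mm diameter 130 mm to either side of the middle with round feet of 70 mm diameter. Origin on the bench under the middle of the bar. Room for two guards, for example 50 mm to either side of the middle.
- mat: Green drying mat fixed to the bench, 160 x 320 x 4 mm, origin at the centre of its underside. The dry parts stand on it at the start.
- burr: METAL (may be absent): steel grinder burr, cylinder of 42 mm diameter, 24 mm high, dark teeth on top. Origin at the centre of its underside.
- fitting: METAL (may be absent): brass fitting, body 28 (x) x 26 (y) x 26 mm high with an 18 mm diameter nipple along x, 44 mm long overall, axis 13 mm up. Origin at the centre of its underside.
- coil: METAL (may be absent): solenoid valve, steel block 32 x 32 x 16 mm high, on it a copper cylinder of 26 mm diameter up to 36 mm height. Origin at the centre of its underside.
- knob: PLASTIC (may be absent): black ribbed knob, cylinder of 40 mm diameter, 26 mm high, white pointer line on top. Origin at the centre of its underside.
- spout: PLASTIC (may be absent): orange spout, block 40 (x) x 28 (y) mm, 22 mm high, with a 20 mm round collar up to 30 mm. Origin at the centre of its underside.
- piston: PLASTIC (may be absent): white piston, 36 mm diameter to 20 mm height, then 22 mm diameter to 32 mm, thin red ring round it. Origin at the centre of its underside.
- guard1: Splash guard (one of one or two, may be absent): aluminium sheet bent to an upside-down U, 50 mm wide over its flaps (x), 60 mm long (y), 70 mm high, sheet 3 mm, 170 g; it stands on its two flaps, open below and at both ends, at the right of the mat. Origin midway between the flaps at their lower edge. Hung on the rail, its top plate rests on the bar, with its y along the bar and its origin 69 mm above the bench.
- guard2: Splash guard (one of one or two, may be absent): aluminium sheet bent to an upside-down U, 50 mm wide over its flaps (x), 60 mm long (y), 70 mm high, sheet 3 mm, 170 g; it stands on its two flaps, open below and at both ends, at the right of the mat. Origin midway between the flaps at their lower edge. Hung on the rail, its top plate rests on the bar, with its y along the bar and its origin 69 mm above the bench.
- bottle: Bystander: white bottle, 64 mm diameter, 150 mm high, beyond the rail; origin at the centre of its underside.
- mug: Bystander: blue mug, 76 mm diameter, 85 mm high, beyond the rail; origin at the centre of its underside.
- meter: Bystander: yellow test meter lying flat, 130 x 75 x 35 mm, far right; origin at the centre of its underside.
Not all that is in view belongs to the job. What is shaped like the fitting but green or pink is not meant.

How it is judged:
By the outcome, as a careful person would: the job done as asked, in the order asked, and still so for the second after the job is handed in, with the robot touching nothing.
Of burr, fitting, coil, knob, spout, piston only 4 to 6 are there at a start; the rules pass over those that are not, and their reading is None.
Of guard1, guard2 only 1 to 2 are there at a start; the rules pass over those that are not, and their reading is None.
At some moment in a run one of burr, fitting, coil, knob, spout, piston may be knocked a few centimetres aside while the robot is not near it.
Once in a run the grip may slacken for a moment while it holds something.
It also fails if it takes over 210 s, if anything falls off the work surface, if the arm or the gripper's body presses on something with over 40 N, if the wrist force passes 120 N, or if a joint passes its speed limit or range.

## Robot

A 7-joint arm with a two-finger parallel gripper is mounted at the origin on the work surface. World frame = base frame: x ahead of the robot, y to its left, z up, the work surface at z = 0. Lengths are in m, angles in rad, forces in N, time in s.
With the tool pointing down it reaches from about 0.425 to 0.925 m from the base axis. Payload 6.8 kg.
Tool frame: the origin (TCP) lies midway between the tips of the shut fingers; the grasp point (between the pads) lies 19 mm behind it (ctrl.grip_point_offset is the distance from the TCP to the grasp point, in m); z points along the fingers, y is the line along which they close (so a half turn about z gives the same grasp; the last joint's range is limited). The gripper opens to 88 mm and grips with 3 to 60 N. Pads are 20 mm wide; open, the fingers measure 115 mm over their backs; the gripper's body (75 mm by 178 mm) begins 61 mm behind the grasp point.
Start: joints at [1.095, 0.477, 0.022, 1.555, -0.011, 1.109, -0.083], TCP at [0.243, -0.63, 0.223] pointing down, gripper open.
Joint ranges: [-2.96, 2.96], [-0.34, 2.1], [-1.41, 1.46], [0.24, 2.44], [-1.37, 4.51], [0.17, 1.92], [-2.96, 2.96]. Speed limits (rad/s): [2.39, 2.39, 3.14, 3.14, 3.14, 3.14, 3.14].

## Interface

Orientations are given as a unit quaternion [w, x, y, z].
In Python, from bench import ctrl gives the robot as it stands.
- The arm moves only by the tool move_arm, never from a script. Its argument "targets" is a list that holds one entry, the list of rows, each a list of 5 numbers: the opening, from 0 (shut) to 1 (fully open), then the shift along the tool's x, y, z in m, then the turn about the tool's z in degrees. A call has 1 to 20 rows; each row shifts and turns the commanded pose from where the row before left it, along the tool's axes as they then stand; what a row does not reach is not made up. A row lasts 1/10 s, in which the tool goes at most 50 mm and 8.59 degrees, less where a joint would pass 70% of its speed; a pose out of reach is approached as far as the arm can. A call with a gripper value outside its range is refused whole. The fingers move at their own pace and stop on an object; "newtons" is the grip in N (left out, the last holds). Time passes only in rows, so rows that do not move let the fingers close. It gives the time, the measured TCP pose, the force, the opening and the grip force at its end, in the units of the state.
- ctrl.state(): the state, without advancing time (a new reading comes with each control period).
- ctrl.capture(name): name is "scene" or "top" or "wrist"; returns the picture (420x560x3 uint8, red, green, blue); there is no depth.
- ctrl.camera_info(name): a dict with "vertical_fov" (degrees; the focal length in pixels is half the picture's height over the tangent of half this angle, whatever the lens; pixels are square), "cx", "cy" (the principal point, pixels), "extrinsics" (4x4, takes a point from world to camera coordinates). Camera axes: x right, y down, z forward; pixel columns grow to the right and rows downward; lengths in m; the calibration is good to about 2 mm. A picture is of the moment at which its call begins: read the wrist's pose just before it. camera_info takes no time and is no camera call; for the wrist camera it gives the pose at the moment of the call.
- ctrl.finish_job(): hands the job in; it is judged then, once.
Trained networks look in the newest picture that a camera, given by its name, has taken for a name from the list of things; names that differ only in an ending like _2 or _b are one class to them, and where a whole thing is asked for, a point or a joint stands for the part that bears it (a point fixed in the world has none). Each returns a list of dicts, best first, with "p" (0 to 1); they miss things now and then, are a little off and sometimes report something else, mostly with a low value. They report only what shows in the picture. A call takes as long as a camera call. They do not tell look-alikes from the thing itself.
- ctrl.recognise(thing, camera): "bbox" ([left, top, right, bottom] in pixels, round what is visible of it).
- ctrl.mark_of(thing, camera): "at" ([column, row] in pixels: a listed point, or the origin of a listed thing).
The state is a dict: "time_s": time; "qpos": joint angles; "joint_velocities": joint speeds; "tau": joint torques, N m; "eef_pos": TCP position; "tool_rot": TCP orientation; "contact_force": force on the tool from outside, world axes, zero at the start; "torque": the same for the moment, N m; "gripper_width": opening from 0.0 (shut) to 1.0 (fully open); "grasp_force": force on a finger pad.
Only numpy, scipy, OpenCV 4.12 (cv2) and the standard library are available. Lean on these libraries where they do the work, as an engineer would, in place of code of your own. Each camera call takes 0.05 s, during which the arm holds its last target. There are 200 camera calls.

## Working session

There is one attempt and no reset: what is moved stays moved. The work goes in short steps, Python scripts to look and compute and a tool call to move; the robot and the scene stay as the last step left them, time stands still between calls to the robot, and variables do not carry over. Pictures are saved under pics/ and viewed, at most 14 in all, crops included, and the job is handed in when it is done.

Besides the shell and the picture viewer there is one more tool, called after "Emit:" by a JSON object that holds its "fn" and its "kwargs", one argument or row to a line. move_arm: Moves the arm, as the interface text tells. Its arguments: {"type":"object","properties":{"targets":{"type":"array"},"newtons":{"type":"number"}},"required":["targets"]}

```bash
ls; mkdir -p pics; cat > h.py <<'E'
import numpy as np, cv2
from bench import ctrl
from scipy.spatial.transform import Rotation as R
def cap(n,f=None):
    im=ctrl.capture(n)
    if f: cv2.imwrite('pics/'+f,im[:,:,::-1])
    return im
def ray(cam,px,z,info=None):
    i=info or ctrl.camera_info(cam); f=210/np.tan(np.radians(i['vertical_fov'])/2)
    E=np.array(i['extrinsics']); d=E[:3,:3].T@np.array([(px[0]-i['cx'])/f,(px[1]-i['cy'])/f,1]); o=-E[:3,:3].T@E[:3,3]
    return o+d*(z-o[2])/d[2]
def proj(cam,p,info=None):
    i=info or ctrl.camera_info(cam); f=210/np.tan(np.radians(i['vertical_fov'])/2)
    E=np.array(i['extrinsics']); c=E[:3,:3]@np.array(p)+E[:3,3]; return c[:2]/c[2]*f+[i['cx'],i['cy']]
def tool():
    s=ctrl.state(); q=s['tool_rot']; return np.array(s['eef_pos']),R.from_quat([q[1],q[2],q[3],q[0]])
def togo(p):
    t,r=tool(); return r.inv().apply(np.array(p)-t)
E
python3 - <<'E'
from h import *
cap('top','top.png');cap('scene','scene.png')
np.set_printoptions(precision=3,suppress=True)
for c in('top','scene','wrist'):
    i=ctrl.camera_info(c);E=np.array(i['extrinsics']);print(c,i['vertical_fov'],i['cx'],i['cy'],-E[:3,:3].T@E[:3,3],E[2,:3])
t,r=tool();print(t,r.as_matrix(),ctrl.state()['time_s'],ctrl.state()['gripper_width'])
names='toggle_tip switch_box blue_bin yellow_bin rail mat burr fitting coil knob spout piston guard1 bottle mug meter'.split()
for n in names:
    print(n,[(np.round(d['p'],2),np.round(d['at']),ray('top',d['at'],0.085 if n=='toggle_tip' else 0.004 if n in 'burr fitting coil knob spout piston guard1' else 0)[:2]) for d in ctrl.mark_of(n,'top')[:3]])
E
```

```text
pics
top 57.93183604625714 283.4964618973215 211.01718784749997 [ 0.413 -0.111  1.025] [ 0.154  0.025 -0.988]
scene 48.05850470761984 278.95188152993484 213.88878819148928 [ 0.974 -0.91   0.759] [-0.387  0.709 -0.59 ]
wrist 66.38938887697104 280.3630743799579 204.60282581786686 [ 0.304 -0.606  0.383] [-0.23  -0.087 -0.969]
[ 0.242 -0.629  0.222] [[ 0.933  0.36  -0.001]
 [ 0.36  -0.933  0.001]
 [-0.    -0.002 -1.   ]] 0.1 0.9973802327887865
toggle_tip [(np.float64(0.38), array([382., 186.]), array([ 0.619, -0.337])), (np.float64(0.35), array([348., 253.]), array([ 0.452, -0.243]))]
switch_box [(np.float64(0.57), array([374., 198.]), array([ 0.602, -0.333]))]
blue_bin [(np.float64(0.72), array([133., 206.]), array([0.594, 0.332]))]
yellow_bin [(np.float64(0.57), array([129., 266.]), array([0.43 , 0.336]))]
rail [(np.float64(0.63), array([246., 184.]), array([0.651, 0.017]))]
mat [(np.float64(0.62), array([248., 244.]), array([0.483, 0.011])), (np.float64(0.21), array([245., 182.]), array([0.656, 0.02 ]))]
burr [(np.float64(0.52), array([210., 230.]), array([0.523, 0.115]))]
fitting [(n
[... 326 characters left out ...]
np.float64(0.19), array([379., 253.]), array([ 0.454, -0.337]))]
knob [(np.float64(0.57), array([248., 233.]), array([0.515, 0.012])), (np.float64(0.56), array([348., 253.]), array([ 0.456, -0.254])), (np.float64(0.54), array([137., 206.]), array([0.592, 0.318]))]
spout [(np.float64(0.58), array([212., 258.]), array([0.448, 0.109]))]
piston []
guard1 [(np.float64(0.87), array([348., 252.]), array([ 0.457, -0.256])), (np.float64(0.67), array([380., 255.]), array([ 0.448, -0.341]))]
bottle []
mug [(np.float64(0.66), array([210., 139.]), array([0.783, 0.121])), (np.float64(0.49), array([247., 262.]), array([0.436, 0.016]))]
meter [(np.float64(0.8), array([461., 276.]), array([ 0.389, -0.549]))]
```

View pics/top.png

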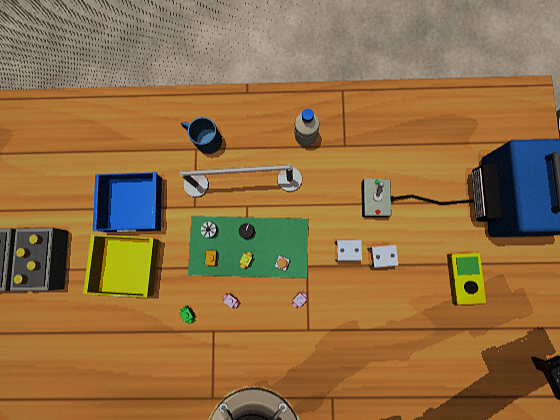

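View pics/scene.png

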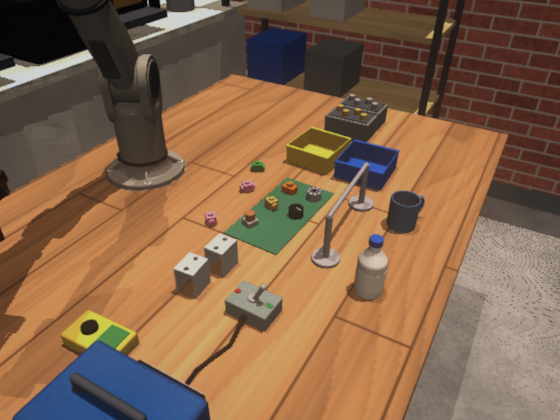

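Top picture: five parts are on the mat: burr (209,230), knob (247,231), spout (211,258), fitting (246,260) and coil (283,264). There is no piston. The guards are at (348,251) and (384,257). The switch is at (377,198) with its red dot toward the robot. The green and pink pieces off the mat are decoys. In the scene picture the bat leans toward the rail side (on).

Emit:
{"fn": "move_arm", "kwargs": {
  "targets": [
    [[0,0,0,0,7.03],[0,0,0,0,7.03],[0,0,0,0,7.03],[0,0.032,-0.029,-0.008,0],[0,0.032,-0.029,-0.008,0],[0,0.032,-0.029,-0.008,0],[0,0.032,-0.029,-0.008,0],[0,0.032,-0.029,-0.008,0],[0,0.032,-0.029,-0.008,0],[0,0.032,-0.029,-0.008,0],[0,0.032,-0.029,-0.008,0],[0,0.032,-0.029,-0.008,0],[0,0.032,-0.029,-0.008,0],[0,0,0,0,0]]
  ]
}}

```text
time_s: 2.3
eef_pos: [0.5687, -0.3328, 0.3036]
tool_rot: [-0.001, 1.0, 0.005, 0.002]
contact_force: [0.1, 0.4, -0.6]
gripper_width: 0.009
grasp_force: 0.0
```

```bash
python3 - <<'E'
from h import *
np.set_printoptions(precision=4,suppress=True)
i=ctrl.camera_info('wrist');cap('wrist','w1.png')
t,r=tool();print(t,r.as_euler('zyx',True),ctrl.state()['contact_force'])
for n,z in(('toggle_tip',.0855),('switch_box',0),('guard1',0)):
    print(n,[(d['p'],d['at'],ray('wrist',d['at'],z,i)) for d in ctrl.mark_of(n,'wrist')[:3]])
E
```

```text
[ 0.5658 -0.3363  0.303 ] [  -0.3671    0.1041 -179.9377] [-0.5632 -0.8004 -0.6023]
toggle_tip [(0.71, [278.4, 134.9], array([ 0.6221, -0.3296,  0.0855]))]
switch_box [(0.77, [278.5, 145.7], array([ 0.6045, -0.3292,  0.    ]))]
guard1 [(0.71, [224.6, 243.1], array([ 0.4558, -0.2475,  0.    ])), (0.56, [47.5, 203.1], array([0.5163, 0.0154, 0.    ]))]
```

View pics/w1.png

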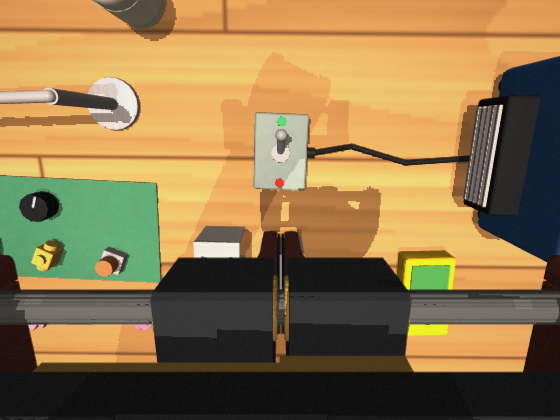

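Wrist picture: box with green dot (282,121), red dot (279,183) and ball (281,135). The box's yaw is close to zero. I'll push the bat from the +x side.

Emit:
{"fn": "move_arm", "kwargs": {
  "newtons": 20,
  "targets": [
    [[0,0.036,-0.002,0.02,0],[0,0.036,-0.002,0.02,0],[0,0.036,-0.002,0.02,0],[0,0,0,0.04,0],[0,0,0,0.045,0],[0,0,0,0.045,0],[0,0,0,0.044,0],[0,0,0,0,0],[0,-0.012,0,0,0],[0,-0.012,0,0,0],[0,-0.012,0,0,0],[0,-0.012,0,0,0],[0,-0.012,0,0,0],[0,-0.012,0,0,0],[0,0,0,0,0],[0,0,0,0,0]]
  ]
}}

```text
time_s: 4.1
eef_pos: [0.5993, -0.3348, 0.0699]
tool_rot: [0.001, 1.0, -0.0, 0.001]
contact_force: [2.5, -2.1, 3.6]
gripper_width: 0.009
grasp_force: 1.7
```

```bash
python3 - <<'E'
from h import *
np.set_printoptions(precision=4,suppress=True)
cap('top');print([(d['p'],d['at'],ray('top',d['at'],.0855)) for d in ctrl.mark_of('toggle_tip','top')[:3]])
im=cap('scene');cv2.imwrite('pics/s2.png',cv2.resize(im[260:350,200:320,::-1],None,fx=4,fy=4))
t,r=tool();print(t,r.as_euler('zyx',True),ctrl.state()['contact_force'])
E
```

```text
[(0.53, [383.6, 202.8], array([ 0.5753, -0.3376,  0.0855]))]
[ 0.5994 -0.3345  0.0694] [  0.024    0.0749 179.9545] [ 2.7147 -0.6121  4.4426]
```

View pics/s2.png

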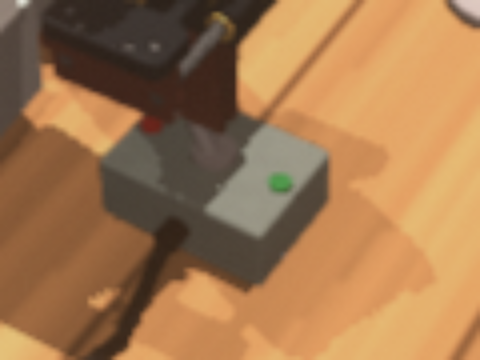

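The bat now leans to the red dot side (tip at x≈0.575), so the dryer is off. Next I'll hover over the mat.

Emit:
{"fn": "move_arm", "kwargs": {
  "targets": [
    [[0,0.01,0,-0.04,0],[0,0,0,-0.045,0],[0,-0.01,-0.02,-0.045,0],[0.5,-0.022,-0.045,-0.04,0],[0.6,-0.022,-0.045,-0.02,0],[0.6,-0.022,-0.045,-0.02,0],[0.6,-0.022,-0.045,-0.02,0],[0.6,-0.022,-0.045,0,0],[0.6,-0.022,-0.045,0,0],[0.6,-0.022,-0.045,0,0],[0.6,-0.016,-0.01,0,0],[0.6,0,0,0,0],[0.6,0,0,0,0]]
  ]
}}

```text
time_s: 5.55
eef_pos: [0.4383, -0.0097, 0.2848]
tool_rot: [0.0, 1.0, -0.0, -0.001]
contact_force: [0.5, 0.2, 0.9]
gripper_width: 0.598
grasp_force: 0.0
```

```bash
python3 - <<'E'
from h import *
np.set_printoptions(precision=4,suppress=True)
i=ctrl.camera_info('wrist');cap('wrist','w2.png')
t,r=tool();print(t,r.as_euler('zyx',True),ctrl.state()['contact_force'])
for n in 'burr fitting coil knob spout piston'.split():
    print(n,[(d['p'],d['at'],ray('wrist',d['at'],.004,i)[:2]) for d in ctrl.mark_of(n,'wrist')[:2]])
for n in ['blue_bin','yellow_bin','rail']:
    print(n,[(d['p'],d['at'],ray('wrist',d['at'],0,i)[:2]) for d in ctrl.mark_of(n,'wrist')[:2]])
E
```

```text
[ 0.4388 -0.0101  0.2849] [  0.1009  -0.0637 179.975 ] [-0.5519  0.0263  0.506 ]
burr [(0.96, [181.7, 106.8], array([0.5245, 0.1198]))]
fitting [(0.76, [353.8, 242.4], array([ 0.3341, -0.1177])), (0.66, [159.3, 260.7], array([0.3054, 0.1699]))]
coil [(0.62, [328.7, 178.9], array([ 0.4282, -0.0775])), (0.51, [14.9, 51.1], array([0.5922, 0.3258]))]
knob [(0.72, [534.4, 44.0], array([ 0.6001, -0.3307])), (0.65, [259.9, 110.3], array([0.52  , 0.0168]))]
spout [(0.91, [191.8, 167.3], array([0.4445, 0.112 ]))]
piston []
blue_bin [(0.91, [13.7, 52.2], array([0.5917, 0.3307]))]
yellow_bin [(0.64, [34.5, 179.3], array([0.4273, 0.3353]))]
rail []
```

View pics/w2.png

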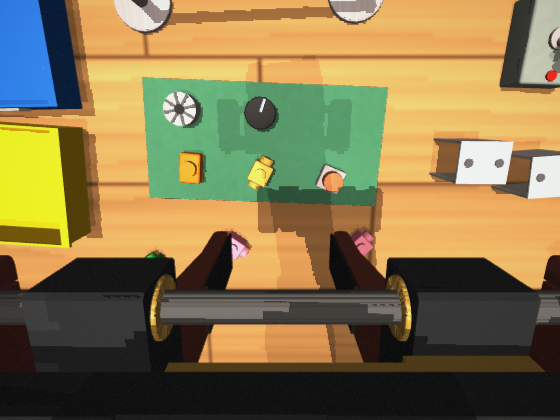

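Wrist picture over the mat: burr (181,107), knob (261,112), spout (191,168), fitting (261,172, long axis tilted about 15° clockwise) and coil (332,178, turned about 20° clockwise). The guards lie at (473,160) and beyond, long side along world y. I'll take the burr first.

Emit:
{"fn": "move_arm", "kwargs": {
  "newtons": 25,
  "targets": [
    [[0.75,0.0215,-0.032,0.04,0],[0.75,0.0215,-0.032,0.04,0],[0.75,0.0215,-0.032,0.04,0],[0.75,0.0215,-0.032,0.04,0],[0.75,0,0,0.04,0],[0.75,0,0,0.04,0],[0.75,0,0,0.025,0],[0.75,0,0,0.0125,0],[0.75,0,0,0,0],[0,0,0,0,0],[0,0,0,0,0],[0,0,0,0,0],[0,0,0,0,0],[0,0,0,0,0],[0,0,0,-0.02,0],[0,0,0,-0.045,0],[0,0,0,-0.045,0],[0,0,0,0,0]]
  ]
}}

```text
time_s: 7.85
eef_pos: [0.5198, 0.1071, 0.1393]
tool_rot: [-0.001, 1.0, -0.0, 0.005]
contact_force: [0.7, 1.4, -1.5]
gripper_width: 0.463
grasp_force: 25.0
```

Emit:
{"fn": "move_arm", "kwargs": {
  "targets": [
    [[0,0.0183,-0.037,0,0],[0,0.0183,-0.037,0,0],[0,0.0183,-0.037,0,0],[0,0.0183,-0.037,0,0],[0,0.0183,-0.037,0,0],[0,0.0183,-0.037,0,0],[0,0,0,0,0],[0,0,0,0,0]]
  ]
}}

```text
time_s: 8.65
eef_pos: [0.6251, 0.3286, 0.132]
tool_rot: [0.001, 1.0, 0.001, -0.001]
contact_force: [0.4, -0.2, -1.3]
gripper_width: 0.465
grasp_force: 25.0
```

Emit:
{"fn": "move_arm", "kwargs": {
  "targets": [
    [[0,0,0,0.04,0],[0,0,0,0.04,0],[0,0,0,0.02,0],[0,0,0,0,0],[0.65,0,0,0,0],[0.65,0,0,0,0],[0.65,0,0,0,0],[0.65,0,0,-0.04,0],[0.65,0,0,-0.045,0],[0.65,-0.02,0.035,-0.02,0],[0.65,-0.025,0.04,0,0],[0.65,-0.025,0.04,0,0],[0.65,-0.025,0.04,0,0],[0.65,-0.025,0.04,0,0],[0.65,-0.025,0.04,0,0],[0.65,-0.025,0.04,0,0],[0.65,-0.025,0.04,0,5],[0.65,0,0,0,5],[0.65,0,0,0,5]]
  ]
}}

```text
time_s: 10.55
eef_pos: [0.4309, 0.0116, 0.1401]
tool_rot: [0.0, 0.991, -0.134, 0.001]
contact_force: [-0.2, 0.4, -0.4]
gripper_width: 0.651
grasp_force: 0.0
```

```bash
cat > look.py <<'E'
from h import *
import sys
np.set_printoptions(precision=3,suppress=True)
i=ctrl.camera_info('wrist');im=cap('wrist',sys.argv[1]);t,r=tool();e=r.as_euler('zyx',True);print('tcp',t,e)
for a in sys.argv[2:]:
    n,z=a.split(':')
    for d in ctrl.mark_of(n,'wrist')[:2]:
        p=ray('wrist',d['at'],float(z),i);print(n,d['p'],np.round(d['at']),p[:2],'tool delta',togo(p))
E
python3 look.py w3.png coil:.004 fitting:.004 spout:.004 knob:.004; python3 - <<'E'
from h import *
cap('top')
for n in ('burr','blue_bin'): print(n,[(d['p'],d['at'],ray('top',d['at'],.004)[:2]) for d in ctrl.mark_of(n,'top')[:2]])
E
```

```text
tcp [0.431 0.012 0.14 ] [ 15.562   0.175 179.991]
coil 0.9 [374. 173.] [ 0.428 -0.079] tool delta [0.02  0.089 0.136]
fitting 0.91 [273. 187.] [0.44  0.016] tool delta [ 0.007 -0.005  0.136]
fitting 0.76 [433. 251.] [ 0.336 -0.12 ] tool delta [-0.058  0.153  0.136]
spout 0.66 [174. 207.] [0.447 0.112] tool delta [-0.011 -0.099  0.136]
knob 0.72 [251. 106.] [0.516 0.014] tool delta [ 0.081 -0.022  0.135]
burr [(0.49, [134.3, 192.8], array([0.63082953, 0.32828344]))]
blue_bin [(0.9, [132.4, 205.9], array([0.59402033, 0.33187659]))]
```

View pics/w3.png

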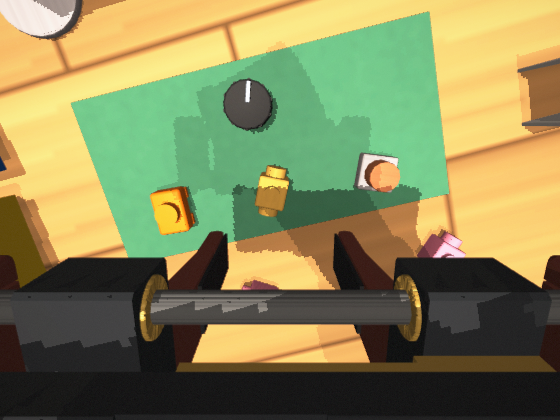

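Wrist picture: fitting (273,190) tilted about 10° further clockwise, coil (378,173) about 9° further clockwise, spout (171,210), knob (248,105). The top camera confirms the burr in the blue bin. Fitting next.

Emit:
{"fn": "move_arm", "kwargs": {
  "newtons": 25,
  "targets": [
    [[0.65,0.007,-0.005,0.03,0],[0.65,0,0,0.04,5],[0.65,0,0,0.04,5],[0.65,0,0,0.022,0],[0.65,0,0,0,0],[0,0,0,0,0],[0,0,0,0,0],[0,0,0,0,0],[0,0,0,0,0],[0,0,0,0,0],[0,0,0,-0.02,0],[0,0,0,-0.045,-8.5],[0,0,0,-0.045,-8.5],[0,0,0,-0.02,-8.4],[0,0,0,0,0]]
  ]
}}

```text
time_s: 12.45
eef_pos: [0.441, 0.0162, 0.1395]
tool_rot: [-0.0, 1.0, 0.004, 0.003]
contact_force: [-0.1, -0.2, -1.2]
gripper_width: 0.297
grasp_force: 25.0
```

Emit:
{"fn": "move_arm", "kwargs": {
  "targets": [
    [[0,0.017,-0.0405,0,0],[0,0.017,-0.0405,0,0],[0,0.017,-0.0405,0,0],[0,0.017,-0.0405,0,0],[0,0.017,-0.0405,0,0],[0,0.017,-0.0405,0,0],[0,0.017,-0.0405,0,0],[0,0,0,0,0],[0,0,0,0,0]]
  ]
}}

```text
time_s: 13.35
eef_pos: [0.5548, 0.3009, 0.1344]
tool_rot: [0.001, 1.0, 0.003, -0.002]
contact_force: [0.3, -0.5, -1.7]
gripper_width: 0.298
grasp_force: 25.0
```

Emit:
{"fn": "move_arm", "kwargs": {
  "targets": [
    [[0,0,0,0.045,0],[0,0,0,0.045,0],[0,0,0,0.025,0],[0,0,0,0,0],[0.5,0,0,0,0],[0.5,0,0,0,0],[0.5,0,0,-0.045,0],[0.5,0,0,-0.045,0],[0.5,0,0,-0.025,0],[0.65,-0.0141,0.042,0,0],[0.65,-0.0141,0.042,0,0],[0.65,-0.0141,0.042,0,0],[0.65,-0.0141,0.042,0,0],[0.65,-0.0141,0.042,0,0],[0.65,-0.0141,0.042,0,0],[0.65,-0.0141,0.042,0,0],[0.65,-0.0141,0.042,0,8],[0.65,0,0,0,8],[0.65,0,0,0,8]]
  ]
}}

```text
time_s: 15.25
eef_pos: [0.4462, -0.0381, 0.1388]
tool_rot: [-0.0, 0.978, -0.21, 0.002]
contact_force: [-0.5, 0.8, -0.4]
gripper_width: 0.649
grasp_force: 0.0
```

```bash
python3 look.py w4.png coil:.004;  python3 - <<'E'
from h import *
cap('top')
for n in ('fitting','spout','knob','coil'): print(n,[(d['p'],d['at'],ray('top',d['at'],.004)[:2]) for d in ctrl.mark_of(n,'top')[:4]])
E
```

```text
tcp [ 0.446 -0.037  0.139] [ 24.482   0.249 179.974]
coil 0.7 [325. 193.] [ 0.431 -0.078] tool delta [0.002 0.044 0.135]
fitting [(0.58, [299.9, 296.0], array([ 0.3449049 , -0.12502304])), (0.48, [145.6, 219.8], array([0.55462166, 0.29344327])), (0.45, [187.1, 313.5], array([0.30363149, 0.17267013]))]
spout [(0.61, [133.5, 206.1], array([0.5934011 , 0.32877939]))]
knob []
coil [(0.2, [129.6, 264.7], array([0.43325083, 0.33192448]))]
```

Fitting is in the blue bin. Picking the coil.

Emit:
{"fn": "move_arm", "kwargs": {
  "newtons": 25,
  "targets": [
    [[0.65,0.001,0.022,0.02,0],[0.65,0.001,0.022,0.02,0],[0.65,0,0,0.04,0],[0.65,0,0,0.035,0],[0.65,0,0,0.015,0],[0.65,0,0,0,0],[0,0,0,0,0],[0,0,0,0,0],[0,0,0,0,0],[0,0,0,0,0],[0,0,0,0,0],[0,0,0,-0.02,0],[0,0,0,-0.045,-8],[0,0,0,-0.045,-8],[0,0,0,-0.02,-8.4],[0,0,0,0,0]]
  ]
}}

```text
time_s: 17.2
eef_pos: [0.4316, -0.0778, 0.1394]
tool_rot: [0.001, 1.0, 0.008, 0.003]
contact_force: [0.1, 0.3, -1.6]
gripper_width: 0.36
grasp_force: 24.9
```

Emit:
{"fn": "move_arm", "kwargs": {
  "targets": [
    [[0,0.0122,-0.04,0,0],[0,0.0122,-0.04,0,0],[0,0.0122,-0.04,0,0],[0,0.0122,-0.04,0,0],[0,0.0122,-0.04,0,0],[0,0.0122,-0.04,0,0],[0,0.0122,-0.04,0,0],[0,0.0122,-0.04,0,0],[0,0.0122,-0.04,0,0],[0,0.0122,-0.04,0,0],[0,0.0122,-0.04,0,0],[0,0,0,0,0],[0,0,0,0,0]]
  ]
}}

```text
time_s: 18.5
eef_pos: [0.5564, 0.3647, 0.134]
tool_rot: [0.001, 1.0, 0.007, -0.002]
contact_force: [-0.7, 0.2, -1.4]
gripper_width: 0.36
grasp_force: 24.9
```

Emit:
{"fn": "move_arm", "kwargs": {
  "targets": [
    [[0,0,0.007,0.045,0],[0,0,0,0.045,0],[0,0,0,0.025,0],[0,0,0,0,0],[0.48,0,0,0,0],[0.48,0,0,0,0],[0.48,0,0,-0.045,0],[0.48,0,0,-0.045,0],[0.48,0,0,-0.025,0],[0.7,-0.008,0.043,0,0],[0.7,-0.008,0.043,0,0],[0.7,-0.008,0.043,0,0],[0.7,-0.008,0.043,0,0],[0.7,-0.008,0.043,0,0],[0.7,-0.008,0.043,0,0],[0.7,-0.008,0.043,0,0],[0.7,-0.008,0.043,0,0],[0.7,0,0,0,0],[0.7,0,0,0,0]]
  ]
}}

```text
time_s: 20.4
eef_pos: [0.4998, 0.0117, 0.1386]
tool_rot: [0.0, 1.0, 0.005, 0.002]
contact_force: [1.3, -0.2, 0.2]
gripper_width: 0.7
grasp_force: 0.0
```

```bash
python3 look.py w5.png knob:.004 spout:.004;  python3 - <<'E'
from h import *
cap('top')
for n in ('coil','burr','spout','yellow_bin'): print(n,[(d['p'],d['at'],ray('top',d['at'],.004)[:2]) for d in ctrl.mark_of(n,'top')[:3]])
E
```

```text
tcp [0.5   0.013 0.138] [  -0.763    0.202 -179.977]
knob 0.93 [276. 174.] [0.52  0.015] tool delta [ 0.02  -0.001  0.134]
spout 0.83 [176. 246.] [0.448 0.113] tool delta [-0.051 -0.1    0.134]
coil [(0.65, [125.0, 221.5], array([0.55094771, 0.35036741])), (0.61, [462.1, 278.3], array([ 0.38482378, -0.55039987]))]
burr [(0.49, [123.6, 220.1], array([0.5548963 , 0.35445253])), (0.48, [135.0, 195.9], array([0.6220196 , 0.32591485]))]
spout []
yellow_bin [(0.56, [130.4, 267.9], array([0.42468069, 0.32933411]))]
```

Emit:
{"fn": "move_arm", "kwargs": {
  "newtons": 20,
  "targets": [
    [[0.7,0.019,-0.001,0.035,0],[0.7,0,0,0.04,0],[0.7,0,0,0.035,0],[0.7,0,0,0.02,0],[0.7,0,0,0,0],[0,0,0,0,0],[0,0,0,0,0],[0,0,0,0,0],[0,0,0,0,0],[0,0,0,0,0],[0,0,0,-0.02,0],[0,0,0,-0.045,0],[0,0,0,-0.045,0],[0,0,0,-0.02,0],[0,0,0,0,0]]
  ]
}}

```text
time_s: 22.3
eef_pos: [0.52, 0.014, 0.1401]
tool_rot: [0.0, 1.0, 0.007, 0.003]
contact_force: [0.3, 0.1, -0.5]
gripper_width: 0.451
grasp_force: 20.0
```

Emit:
{"fn": "move_arm", "kwargs": {
  "targets": [
    [[0,-0.008,-0.04,0,0],[0,-0.008,-0.04,0,0],[0,-0.008,-0.04,0,0],[0,-0.008,-0.04,0,0],[0,-0.008,-0.04,0,0],[0,-0.008,-0.04,0,0],[0,-0.008,-0.04,0,0],[0,-0.008,-0.04,0,0],[0,0,0,0,0],[0,0,0,0,0]]
  ]
}}

```text
time_s: 23.3
eef_pos: [0.4482, 0.3333, 0.1354]
tool_rot: [0.001, 1.0, 0.008, -0.001]
contact_force: [0.5, -1.7, -1.2]
gripper_width: 0.45
grasp_force: 20.0
```

Emit:
{"fn": "move_arm", "kwargs": {
  "targets": [
    [[0,0.002,0,0.045,0],[0,0.002,0,0.045,0],[0,0,0,0.025,0],[0,0,0,0,0],[0.6,0,0,0,0],[0.6,0,0,0,0],[0.6,0,0,-0.045,0],[0.6,0,0,-0.045,0],[0.6,0,0,-0.025,0],[0.6,-0.002,0.043,0,0],[0.6,-0.002,0.043,0,0],[0.6,-0.002,0.043,0,0],[0.6,-0.002,0.043,0,0],[0.6,-0.002,0.043,0,0],[0.6,0,0,0,0],[0.6,0,0,0,0]]
  ]
}}

```text
time_s: 24.9
eef_pos: [0.4472, 0.1171, 0.1383]
tool_rot: [-0.0, 1.0, 0.005, 0.002]
contact_force: [0.8, -0.1, 0.6]
gripper_width: 0.605
grasp_force: 0.0
```

```bash
python3 look.py w6.png spout:.004 ;  python3 - <<'E'
from h import *
cap('top')
for n in ('knob','guard1'): print(n,[(d['p'],d['at'],ray('top',d['at'],.004)[:2]) for d in ctrl.mark_of(n,'top')[:3]])
E
```

```text
tcp [0.447 0.118 0.138] [  -0.764    0.173 -179.951]
spout 0.91 [284. 196.] [0.447 0.114] tool delta [-0.001  0.006  0.134]
spout 0.25 [30. 20.] [0.594 0.327] tool delta [ 0.15  -0.205  0.135]
knob []
guard1 [(0.9, [345.5, 253.2], array([ 0.45496389, -0.24889009])), (0.87, [376.1, 254.4], array([ 0.4505161 , -0.32981642]))]
```

View pics/w6.png

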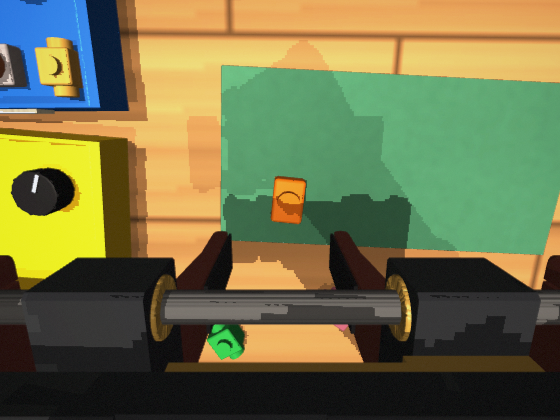

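Wrist picture: the spout at (288,200), tilted about 5°, is the only part left on the mat. Fitting and coil are in the blue bin and the knob is in the yellow one.

Emit:
{"fn": "move_arm", "kwargs": {
  "newtons": 20,
  "targets": [
    [[0.6,0,0.005,0.035,4],[0.6,0,0,0.04,0],[0.6,0,0,0.035,0],[0.6,0,0,0.02,0],[0.6,0,0,0,0],[0,0,0,0,0],[0,0,0,0,0],[0,0,0,0,0],[0,0,0,0,0],[0,0,0,0,0],[0,0,0,-0.02,0],[0,0,0,-0.045,0],[0,0,0,-0.045,-4],[0,0,0,-0.02,0],[0,0,0,0,0]]
  ]
}}

```text
time_s: 26.65
eef_pos: [0.4484, 0.1134, 0.1398]
tool_rot: [-0.001, 1.0, 0.007, 0.003]
contact_force: [1.1, 0.0, -0.2]
gripper_width: 0.316
grasp_force: 20.0
```

Emit:
{"fn": "move_arm", "kwargs": {
  "targets": [
    [[0,-0.009,-0.037,0,0],[0,-0.009,-0.037,0,0],[0,-0.009,-0.037,0,0],[0,-0.009,-0.037,0,0],[0,-0.009,-0.037,0,0],[0,-0.009,-0.037,0,0],[0,0,0,0,0],[0,0,0,0,0]]
  ]
}}

```text
time_s: 27.45
eef_pos: [0.3883, 0.334, 0.1355]
tool_rot: [0.001, 1.0, 0.008, -0.001]
contact_force: [-0.5, -0.7, -0.7]
gripper_width: 0.318
grasp_force: 20.0
```

Emit:
{"fn": "move_arm", "kwargs": {
  "targets": [
    [[0,0,0,0.045,0],[0,0,0,0.045,0],[0,0,0,0.025,0],[0,0,0,0,0],[0.48,0,0,0,0],[0.48,0,0,0,0],[0.48,0,0,-0.045,0],[0.48,0,0,-0.045,0],[0.8,0,0.02,-0.035,0],[0.8,0.01,0.043,-0.02,0],[0.8,0.01,0.043,-0.02,0],[0.8,0.01,0.043,-0.02,0],[0.8,0.01,0.043,-0.02,0],[0.8,0,0.045,-0.02,0],[0.8,0,0.045,0,0],[0.8,0,0.045,0,0],[0.8,0,0.045,0,0],[0.8,0,0.045,0,0],[0.8,0,0.045,0,0],[0.8,0,0.045,0,0]]
  ]
}}

```text
time_s: 29.45
eef_pos: [0.4363, -0.1742, 0.2489]
tool_rot: [0.001, 1.0, 0.007, 0.002]
contact_force: [1.2, 0.3, -0.3]
gripper_width: 0.801
grasp_force: 0.0
```

Emit:
{"fn": "move_arm", "kwargs": {
  "targets": [
    [[0.8,-0.005,0.043,0,0],[0.8,-0.005,0.043,0,0],[0.8,0,0,0,0],[0.8,0,0,0,0]]
  ]
}}

```text
time_s: 29.85
eef_pos: [0.4273, -0.2591, 0.2481]
tool_rot: [0.0, 1.0, 0.006, 0.001]
contact_force: [-0.6, 0.9, 0.1]
gripper_width: 0.799
grasp_force: 0.0
```

```bash
python3 look.py w7.png guard1:0 rail:0; python3 - <<'E'
from h import *
print(np.round(ctrl.state()['qpos'],2))
cap('top')
for n in ('spout','knob'): print(n,[(d['p'],d['at'],ray('top',d['at'],.004)[:2]) for d in ctrl.mark_of(n,'top')[:3]])
E
```

```text
tcp [ 0.428 -0.258  0.248] [ -0.785   0.113 179.981]
guard1 0.88 [340. 163.] [ 0.445 -0.336] tool delta [0.016 0.079 0.248]
guard1 0.78 [275. 150.] [ 0.46  -0.252] tool delta [ 0.032 -0.004  0.248]
rail 0.64 [271. 152.] [ 0.458 -0.247] tool delta [ 0.03  -0.009  0.248]
[ 0.58  0.17 -0.19  1.93  0.04  1.04 -1.17]
spout [(0.49, [135.7, 190.9], array([0.63613683, 0.32460112])), (0.47, [131.0, 279.6], array([0.39362941, 0.32622022]))]
knob [(0.47, [131.9, 258.4], array([0.45002861, 0.32645396]))]
```

View pics/w7.png

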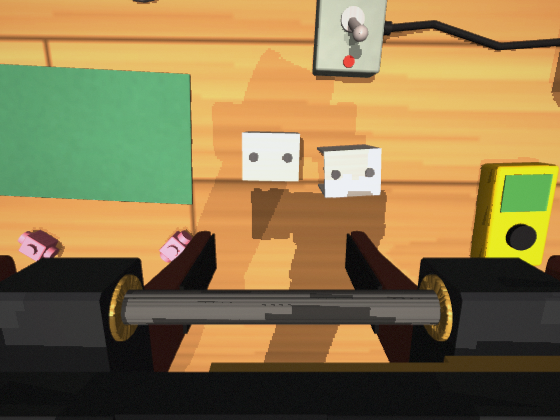

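Wrist picture: guard A's top plate has corners about (242,132), (300,133), (299,181), (242,180). Guard B's are about (325,152), (381,147), (382,195), (323,198). The bat leans to the red dot (off).

```bash
python3 - <<'E'
from h import *
np.set_printoptions(precision=4,suppress=True)
im=cv2.imread('pics/w7.png');hsv=cv2.cvtColor(im,cv2.COLOR_BGR2HSV)
m=((hsv[...,1]<45)&(hsv[...,2]>150)).astype(np.uint8);m[:100]=0;m[225:]=0;m[:,:215]=0;m[:,400:]=0
for c in cv2.findContours(m,cv2.RETR_EXTERNAL,cv2.CHAIN_APPROX_NONE)[0]:
    if cv2.contourArea(c)<400: continue
    P=np.array([ray('wrist',p,.07)[:2] for p in c[:,0]]).astype(np.float32)
    print('guard',cv2.minAreaRect(P),cv2.boundingRect(c))
im=cap('top','t2.png')[:,:,::-1].copy();hsv=cv2.cvtColor(im,cv2.COLOR_BGR2HSV)
for n in ('rail',):print([(d['p'],d['at'],ray('top',d['at'],0)[:2]) for d in ctrl.mark_of(n,'top')], [d for d in ctrl.recognise(n,'top')[:1]])
cv2.imwrite('pics/t2c.png',cv2.resize(im[150:215,165:315],None,fx=5,fy=5))
E
```

```text
guard ((0.44357842206954956, -0.3334733843803406), (0.05003378167748451, 0.05927744880318642), 4.843451499938965) (324, 148, 57, 50)
guard ((0.45919016003608704, -0.246620312333107), (0.059389736503362656, 0.04973120987415314), 89.78361511230469) (242, 132, 58, 49)
[(0.55, [243.6, 183.5], array([0.6519, 0.0245])), (0.24, [124.5, 218.8], array([0.559 , 0.3539]))] [{'bbox': [181.9, 164.2, 298.5, 196.3], 'p': 0.8}]
```

View pics/t2c.png

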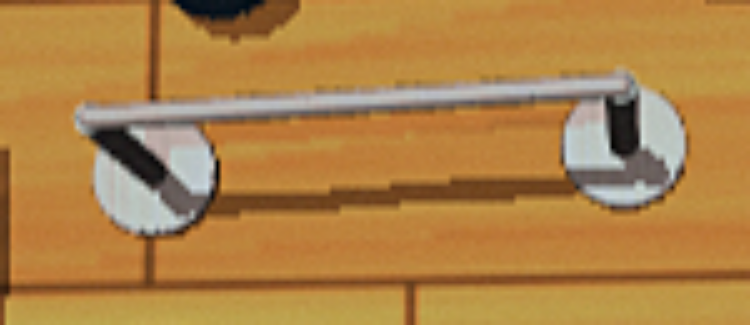

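Crop: bar from about (182,173.4) to (290,167). Feet are centred at (196,185.6) and (290,179.4).

```bash
python3 - <<'E'
from h import *
np.set_printoptions(precision=4,suppress=True)
f=[ray('top',np.array(p)/5+[164.6,149.6],.004) for p in((155,178),(625,147))]
b=[ray('top',np.array(p)/5+[164.6,149.6],.13) for p in((85,116),(625,86))]
for a,c in(f,b):
    d=a-c;print(a,c,(a+c)/2,np.hypot(*d[:2]),'yaw',np.degrees(np.arctan2(-d[0],d[1])))
E
```

```text
[0.6489 0.1575 0.004 ] [ 0.661  -0.1033  0.004 ] [0.6549 0.0271 0.004 ] 0.2610539350009889 yaw 2.6589932965098235
[0.6515 0.1595 0.13  ] [ 0.6608 -0.1047  0.13  ] [0.6562 0.0274 0.13  ] 0.2643910891970333 yaw 2.013672842705958
```

Emit:
{"fn": "move_arm", "kwargs": {
  "targets": [
    [[0.85,0.031,-0.012,0,0],[0.85,0,0,0.01,-8.1],[0.85,0,0,0.01,-8.1],[0.85,0,0,0.01,-8.1],[0.85,0,0,0.01,-8.1],[0.85,0,0,0.01,-8.1],[0.85,0,0,0.01,-8.1],[0.85,0,0,0.01,-8.1],[0.85,0,0,0.01,-8.1],[0.85,0,0,0.01,-8.1],[0.85,0,0,0.01,-8.1],[0.85,0,0,0.01,-8.1],[0.85,0,0,0,0],[0.85,0,0,0,0]]
  ]
}}

```text
time_s: 31.7
eef_pos: [0.4583, -0.2459, 0.1368]
tool_rot: [-0.0, 0.709, 0.705, 0.0]
contact_force: [0.1, -0.1, 0.0]
gripper_width: 0.852
grasp_force: 0.0
```

```bash
python3 - <<'E'
from h import *
t,r=tool();print(t,r.as_euler('zyx',True),np.round(ctrl.state()['qpos'],2),togo([.4592,-.2466,.033]))
E
```

```text
[ 0.45831562 -0.24593337  0.13682874] [-8.96689058e+01 -7.81354112e-03 -1.79978912e+02] [ 0.73  0.36 -0.43  1.98  0.2   0.84  0.18] [-0.00069964  0.00090259  0.10382837]
```

Well placed. I'll descend, grip and lift to z ≈ 0.215.

Emit:
{"fn": "move_arm", "kwargs": {
  "newtons": 35,
  "targets": [
    [[0.85,0,0,0.04,0],[0.85,0,0,0.04,0],[0.85,0,0,0.024,0],[0.85,0,0,0,0],[0,0,0,0,0],[0,0,0,0,0],[0,0,0,0,0],[0,0,0,0,0],[0,0,0,0,0],[0,0,0,-0.02,0],[0,0,0,-0.04,0],[0,0,0,-0.04,0],[0,0,0,-0.04,0],[0,0,0,-0.04,0],[0,0,0,-0.005,0],[0,0,0,0,0]]
  ]
}}

```text
time_s: 33.3
eef_pos: [0.4585, -0.2463, 0.2187]
tool_rot: [0.001, 0.708, 0.706, 0.0]
contact_force: [0.0, 0.9, -3.3]
gripper_width: 0.567
grasp_force: 35.0
```

Emit:
{"fn": "move_arm", "kwargs": {
  "targets": [
    [[0,0.0365,0.0217,0,0],[0,0.0365,0.0217,0,0],[0,0.0365,0.0217,0,0],[0,0.0365,0.0217,0,0],[0,0.0365,0.0217,0,0],[0,0.0365,0.0217,0,0],[0,0.0365,0.0217,0,0],[0,0.0365,0.0217,0,0],[0,0.0365,0.0217,0,0],[0,0,0,0,-2.5],[0,0,0,0,0],[0,0,0,0,0]]
  ]
}}

```text
time_s: 34.5
eef_pos: [0.6531, 0.0808, 0.2155]
tool_rot: [-0.001, 0.693, 0.721, -0.002]
contact_force: [-0.5, -0.4, -1.3]
gripper_width: 0.564
grasp_force: 35.0
```

```bash
python3 - <<'E'
from h import *
cap('top');im=cap('scene');cv2.imwrite('pics/s3.png',cv2.resize(im[120:300,280:460,::-1],None,fx=3,fy=3))
w=cap('wrist','w8.png')
t,r=tool();print(t,r.as_euler('zyx',True),togo([.6533,.082,.103]),ctrl.state()['gripper_width'])
E
```

```text
[0.65378547 0.08045137 0.21708824] [-9.22363594e+01 -5.87376388e-02  1.79945540e+02] [ 0.00167019 -0.00030357  0.11408716] 0.5644338213215282
```

View pics/w8.png

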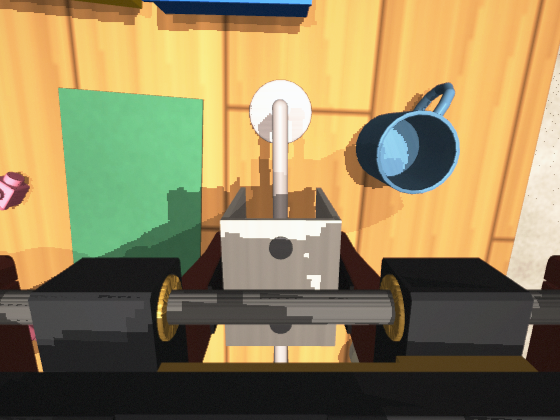

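Wrist picture: the bar (column 280) lies centred and parallel between the flaps (222–341). Lowering.

Emit:
{"fn": "move_arm", "kwargs": {
  "targets": [
    [[0,0,0,0.04,0],[0,0,0,0.04,0],[0,0,0,0.02,0],[0,0,0,0.009,0],[0,0,0,0.003,0],[0,0,0,0,0],[0,0,0,0,0]]
  ]
}}

```text
time_s: 35.35
eef_pos: [0.6553, 0.0823, 0.1074]
tool_rot: [0.001, 0.692, 0.722, 0.001]
contact_force: [0.4, -0.0, -2.1]
gripper_width: 0.566
grasp_force: 35.0
```

Emit:
{"fn": "move_arm", "kwargs": {
  "targets": [
    [[0,0,0,0.003,0],[0,0,0,0.001,0],[0,0,0,0,0],[0.7,0,0,0,0],[0.85,0,0,0,0],[0.85,0,0,0,0],[0.85,0,0,-0.02,0],[0.85,0,0,-0.04,0],[0.85,0,0,-0.045,0],[0.85,-0.02,-0.01,-0.02,0],[0.85,-0.0365,-0.022,0,0],[0.85,-0.0365,-0.022,0,0],[0.85,-0.0365,-0.022,0,0],[0.85,-0.0365,-0.022,0,0],[0.85,-0.0365,-0.022,0,0],[0.85,-0.0365,-0.022,0,0],[0.85,-0.0365,-0.022,0,0],[0.85,-0.0365,-0.022,0,0],[0.85,0,0,0,0]]
  ]
}}

```text
time_s: 37.25
eef_pos: [0.4777, -0.2438, 0.2263]
tool_rot: [0.0, 0.696, 0.718, -0.002]
contact_force: [0.7, 0.3, -0.4]
gripper_width: 0.85
grasp_force: 0.0
```

```bash
python3 - <<'E'
from h import *
np.set_printoptions(precision=4,suppress=True)
im=cap('scene');cv2.imwrite('pics/s4.png',cv2.resize(im[150:350,160:460,::-1],None,fx=2.6,fy=2.6))
t,r=tool();print(t,r.as_euler('zyx',True),togo([.4436,-.3335,.033]))
cap('top');print([(d['p'],d['at'],ray('top',d['at'],0)[:2]) for d in ctrl.mark_of('guard1','top')[:3]])
E
```

```text
[ 0.4796 -0.2405  0.2266] [-92.0289  -0.0463 179.9466] [-0.0915 -0.0391  0.1937]
[(0.68, [222.0, 178.4], array([0.6677, 0.0849]))]
```

View pics/s4.png

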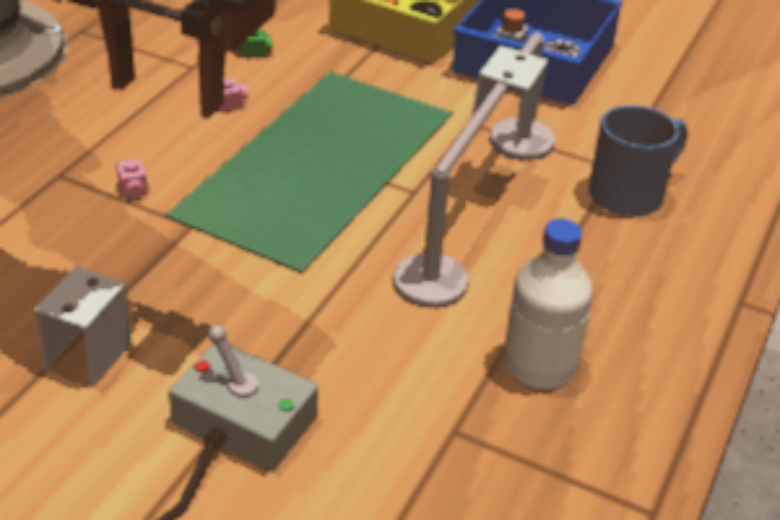

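The first guard hangs astride the bar at about (515,75), the bat is off and guard B is in place. Fetching guard B.

Emit:
{"fn": "move_arm", "kwargs": {
  "targets": [
    [[0.85,-0.0305,-0.013,0.03,0],[0.85,-0.0305,-0.013,0.03,0],[0.85,-0.0305,-0.013,0.03,0],[0.85,0,0,0,-2.8],[0.85,0,0,0,0],[0.85,0,0,0,0]]
  ]
}}

```text
time_s: 38.0
eef_pos: [0.448, -0.3286, 0.1372]
tool_rot: [0.0, 0.674, 0.739, 0.001]
contact_force: [-0.1, 0.4, -0.6]
gripper_width: 0.848
grasp_force: 0.0
```

```bash
python3 - <<'E'
from h import *
t,r=tool();print(t,r.as_euler('zyx',True),togo([.4436,-.3335,.033]))
E
```

```text
[ 0.44796793 -0.32863922  0.13720614] [-9.52955973e+01  8.49714312e-02 -1.79967795e+02] [-0.00448096 -0.00495718  0.1041968 ]
```

Emit:
{"fn": "move_arm", "kwargs": {
  "newtons": 35,
  "targets": [
    [[0.85,-0.0045,-0.005,0.038,0],[0.85,0,0,0.04,0],[0.85,0,0,0.024,0],[0.85,0,0,0,0],[0,0,0,0,0],[0,0,0,0,0],[0,0,0,0,0],[0,0,0,0,0],[0,0,0,0,0],[0,0,0,-0.02,0],[0,0,0,-0.04,2.8],[0,0,0,-0.04,0],[0,0,0,-0.04,0],[0,0,0,-0.04,0],[0,0,0,-0.005,0],[0,0,0,0,0],[0,0,0,0,0]]
  ]
}}

```text
time_s: 39.7
eef_pos: [0.4405, -0.335, 0.2184]
tool_rot: [-0.001, 0.692, 0.722, -0.0]
contact_force: [-0.4, -0.3, -2.5]
gripper_width: 0.569
grasp_force: 34.9
```

```bash
python3 - <<'E'
from h import *
t,r=tool();print(t,r.as_euler('zyx',True),togo([.6578,-.026,.218]))
E
```

```text
[ 0.44051449 -0.33495245  0.21836388] [-9.23716876e+01 -1.22004231e-01 -1.79935341e+02] [2.99695456e-01 2.29885430e-01 2.49850391e-04]
```

Emit:
{"fn": "move_arm", "kwargs": {
  "targets": [
    [[0,0.0333,0.0255,0,0],[0,0.0333,0.0255,0,0],[0,0.0333,0.0255,0,0],[0,0.0333,0.0255,0,0],[0,0.0333,0.0255,0,0],[0,0.0333,0.0255,0,0],[0,0.0333,0.0255,0,0],[0,0.0333,0.0255,0,0],[0,0.0333,0.0255,0,0],[0,0,0,0,0],[0,0,0,0,0],[0,0,0,0,0]]
  ]
}}

```text
time_s: 40.9
eef_pos: [0.6573, -0.0278, 0.218]
tool_rot: [-0.001, 0.693, 0.721, -0.001]
contact_force: [0.1, 0.5, -1.9]
gripper_width: 0.569
grasp_force: 34.9
```

```bash
python3 - <<'E'
from h import *
w=cap('wrist','w9.png')
t,r=tool();print(t,r.as_euler('zyx',True),togo([.6578,-.026,.107]),ctrl.state()['gripper_width'])
E
```

```text
[ 0.6574686  -0.0282816   0.21844037] [-9.22662555e+01 -1.36282357e-01  1.79941494e+02] [0.00236993 0.00069072 0.11143688] 0.5676489395822464
```

View pics/w9.png

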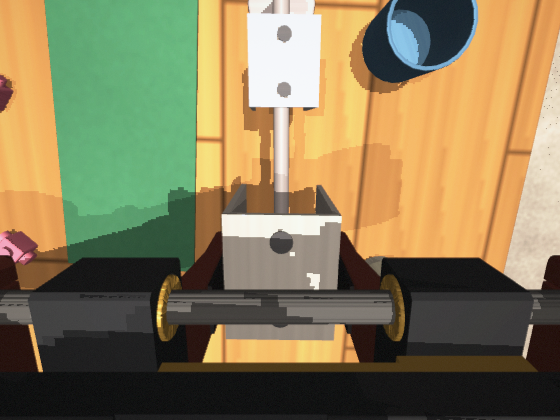

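Wrist picture: the bar (column 281) is centred between the flaps of guard B (222–341). Guard A hangs well at (284,60) with a clear gap. Lower and release.

Emit:
{"fn": "move_arm", "kwargs": {
  "targets": [
    [[0,0,0,0.04,0],[0,0,0,0.04,0],[0,0,0,0.02,0],[0,0,0,0.01,0],[0,0,0,0.004,0],[0,0,0,0.001,0],[0,0,0,0,0],[0.7,0,0,0,0],[0.85,0,0,0,0],[0.85,0,0,0,0],[0.85,0,0,-0.02,0],[0.85,0,0,-0.04,0],[0.85,0,0,-0.045,0],[0.85,-0.02,-0.02,-0.02,0],[0.85,-0.03,-0.035,0,0],[0.85,-0.03,-0.035,0,0],[0.85,-0.03,-0.035,0,0],[0.5,-0.03,-0.035,0,0],[0,-0.03,0,0,0],[0,0,0,0,0]]
  ]
}}

```text
time_s: 42.95
eef_pos: [0.5043, -0.2081, 0.2301]
tool_rot: [0.001, 0.695, 0.719, -0.001]
contact_force: [-0.2, 0.2, 1.4]
gripper_width: 0.617
grasp_force: 0.0
```

```bash
python3 - <<'E'
from h import *
np.set_printoptions(precision=4,suppress=True)
s=cap('scene');t=cap('top')
a=cv2.resize(s[110:310,200:460,::-1],None,fx=2,fy=2);b=cv2.resize(t[130:310,80:420,::-1],(520,275))
cv2.imwrite('pics/chk.png',np.vstack([a[:300],b]))
for n in('burr','fitting','coil','knob','spout','piston','guard1','toggle_tip'):print(n,[(d['p'],ray('top',d['at'],.004)[:2]) for d in ctrl.mark_of(n,'top')[:3]])
t,r=tool();print(t,r.as_euler('zyx',True),np.round(ctrl.state()['qpos'],2))
E
```

```text
burr [(0.73, array([0.6178, 0.3252]))]
fitting [(0.76, array([0.3092, 0.1683])), (0.72, array([0.5552, 0.2968])), (0.67, array([ 0.3385, -0.1249]))]
coil [(0.68, array([0.5523, 0.3513]))]
knob [(0.8, array([0.4482, 0.3286]))]
spout [(0.62, array([0.3937, 0.3295]))]
piston []
guard1 [(0.78, array([ 0.6756, -0.0179])), (0.57, array([0.6628, 0.0891])), (0.4, array([0.4754, 0.0094]))]
toggle_tip []
[ 0.5059 -0.2022  0.2297] [ -92.4534   -0.0009 -179.9894] [ 0.7   0.3  -0.52  1.83  0.17  1.05  0.15]
```

View pics/chk.png

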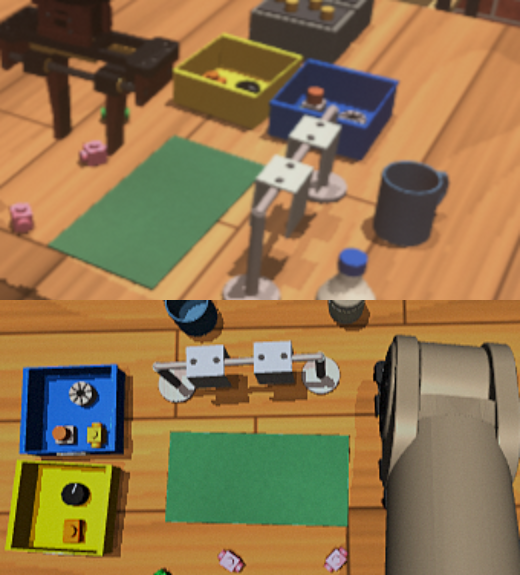

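All five parts are in the right bins and both guards hang astride the bar. Now flip the toggle back on from the -x side.

Emit:
{"fn": "move_arm", "kwargs": {
  "newtons": 20,
  "targets": [
    [[0,-0.0325,0.005,0,0],[0,-0.0325,0.005,0,0],[0,-0.0325,0.005,0,0],[0,-0.0325,0.005,0,0],[0,0,0,0,2.4],[0,0,0,0.03,0],[0,0,0,0.03,0],[0,0,0,0,0],[0,0,0,0,0]]
  ]
}}

```text
time_s: 44.35
eef_pos: [0.5312, -0.3316, 0.1699]
tool_rot: [-0.0, 0.707, 0.707, -0.0]
contact_force: [0.3, -0.3, 0.4]
gripper_width: 0.005
grasp_force: 0.0
```

```bash
python3 - <<'E'
from h import *
t,r=tool();print(t,r.as_euler('zyx',True),togo([.530,-.331,.07]),ctrl.state()['gripper_width'])
cap('scene');print(ctrl.mark_of('toggle_tip','scene')[:2],proj('scene',[.577,-.331,.0855]),proj('scene',[.53,-.331,.07]))
E
```

```text
[ 0.53115547 -0.33163338  0.16994213] [-9.00059083e+01 -3.62715526e-02 -1.79965574e+02] [ 0.00057344 -0.00109214  0.0999432 ] 0.00454960556711157
[{'at': [241.8, 278.2], 'p': 0.67}] [242.99468819 277.86368183] [224.34671464 275.39592687]
```

Emit:
{"fn": "move_arm", "kwargs": {
  "targets": [
    [[0,0,0,0.04,0],[0,0,0,0.04,0],[0,0,0,0.02,0],[0,0,0,0,0],[0,0,0.012,0,0],[0,0,0.012,0,0],[0,0,0.012,0,0],[0,0,0.012,0,0],[0,0,0.012,0,0],[0,0,0.013,0,0],[0,0,0,0,0],[0,0,0,0,0],[0,0,-0.02,0,0],[0,0,-0.02,-0.02,0],[0,0,-0.01,-0.045,0],[0,0,-0.01,-0.045,0],[0,-0.03,-0.02,-0.02,0],[0,-0.04,-0.01,0,0],[0,0,0,0,0]]
  ]
}}

```text
time_s: 46.35
eef_pos: [0.5118, -0.4094, 0.2009]
tool_rot: [0.002, 0.71, 0.704, -0.002]
contact_force: [-1.5, -0.5, -0.9]
gripper_width: 0.003
grasp_force: 0.0
```

```bash
python3 - <<'E'
from h import *
s=cap('scene');cv2.imwrite('pics/end.png',cv2.resize(s[110:350,150:460,::-1],None,fx=2.4,fy=2.4))
print(ctrl.mark_of('toggle_tip','scene')[:2],proj('scene',[.577,-.331,.0855]),proj('scene',[.626,-.331,.0855]),ctrl.state()['eef_pos'])
E
```

```text
[{'at': [260.3, 286.4], 'p': 0.55}] [242.99468819 277.86368183] [263.64355558 286.43599225] [ 0.51412759 -0.40293016  0.19971501]
```

View pics/end.png

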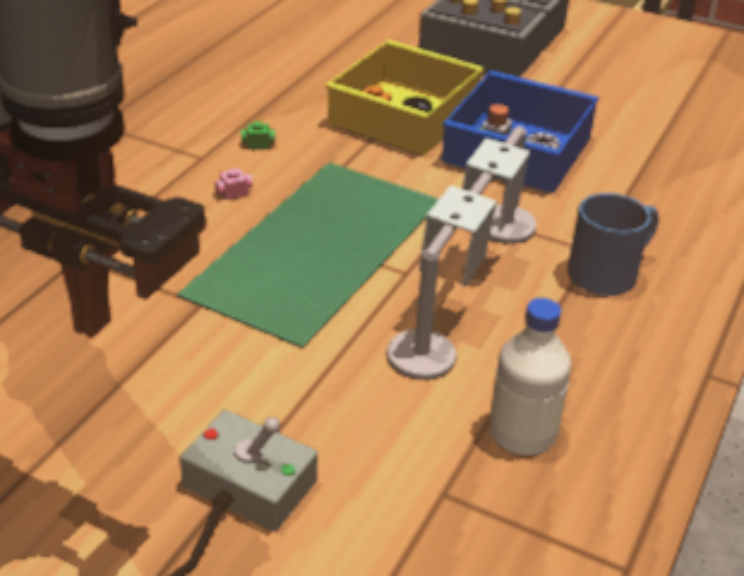

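The bat leans to the green dot (on), both guards hang astride, the parts are in their bins and the arm is clear.

```bash
python3 -c "
from bench import ctrl
print(ctrl.finish_job())"
```

```text
the job is handed in; nothing more can be done
None
```

The job is handed in at about 46 s, with no verdict returned: I switched the dryer off first, put the burr, fitting and coil in the blue bin and the knob and spout in the yellow one, hung both guards astride the rail, then switched the dryer back on; the piston was absent, and I did not touch the bottle, mug or meter.

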